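# Reset the length stop of a saw gauge with its pull-knob plunger

## Task

The sliding stop of the saw's length gauge is locked in its first notch and has to be reset to the second one. Pull the black mushroom knob straight out until it stays out by itself at its detent, slide the stop to the left, as seen from the knob, until that notch stands in line with the bolt, then push the knob back in fully home so that the bolt locks the stop there. Let go of everything, and leave the other things on the bench where they are.

Things in the scene. Friction and masses are not known exactly. Their poses are not given: they have to be found in the camera images.
- gauge: Fixed length gauge: plywood board (x -75 to 115, y -170 to 170 mm, 12 mm thick), aluminium rail along y, and a grey plunger housing (x -40 to -10 mm, y +-30 mm, top 88 mm above the bench). Origin on the bench, below the plunger's axis. The knob is on the -x side; y is along the rail, to the left seen from the knob; z up. Turned up to 0.35 rad on the bench.
- plunger (a joint): Pull-knob plunger, m: 0 = home (in), 0.022 = out at its detent, towards the gauge's -x. A spring holds it at either end and drives it to the nearer end from mid-stroke; 5 to 7 N pull it out or push it in. Its 10 mm round-nosed bolt enters the stop's notch over the last 12 mm; if the stop is out of line it butts a tooth at about 0.012. Out, it is clear of the stop.
- stop (a joint): Sliding stop, m along the gauge's +y: 0 = first notch in line with the bolt (start), 0.080 = second notch in line. Runs from -0.010 to 0.110, so it can overrun; nothing clicks at the second notch. Notches are 18 mm wide (4 mm play each way round the bolt) and open at the top. About 2.5 N of friction; it stays where it is left.
- knob (a point): Centre of the black mushroom knob's head, on the plunger's axis 62 mm above the bench, 93 mm to -x of the gauge's origin when home; moves with the plunger. Head 44 mm in diameter with bevelled edges, 16 mm thick along x (8 mm either side). Behind it a bare 12 mm stem runs 45 mm to the housing when home (67 mm out), room to hook fingers behind the head from above. Axes as the gauge's.
- bolt_tip (a point): Nose of the brass bolt behind the housing, 62 mm above the bench; moves with the plunger. 12 mm deep in the notch when home; level with the housing's back face when out, 10 mm short of the stop's teeth.
- post (a point): On the centre line of the stop's dark upright post, 125 mm above the bench. Post: 30 mm in x, 36 mm in y (18 either side), from 75 to 146 mm above the bench. Moves with the stop; at stop 0 it lies at x 50, y -40 mm from the gauge's origin. Below it the saddle and toothed bar are 170 mm long in y, top 75 mm above the bench. Axes as the gauge's.
- screwdriver: Bystander: screwdriver lying on the bench, about 200 mm long, origin under its middle.
- wrench: Bystander: steel wrench lying on the bench, about 180 mm long, origin under its middle.
- offcut: Bystander: pale wood offcut 35 x 75 x 20 mm lying on the gauge's board to the left of the housing, origin at the centre of its underside.
- screw_jar: Bystander: glass jar with a steel lid, 64 mm in diameter and 85 mm high, standing; origin at the centre of its underside.
- mug: Bystander: white mug 80 mm in diameter and 95 mm high, standing; origin at the centre of its underside.
- tape: Bystander: grey tape measure case 70 x 35 x 65 mm, standing; origin at the centre of its underside.
- square: Bystander: carpenter's square with a 100 mm wooden stock and a 150 mm steel blade, lying flat; origin under the stock's middle.

How it is judged:
By the outcome, as a careful person would: the job done as asked, in the order asked, and still so for the second after the job is handed in, with the robot touching nothing.
It also fails if it takes over 51 s, if anything falls off the work surface, if the arm or the gripper's body presses on something with over 40 N, if the wrist force passes 120 N, or if a joint passes its speed limit or range.

## Robot

A 7-joint arm with a two-finger parallel gripper is mounted at the origin on the work surface. World frame = base frame: x ahead of the robot, y to its left, z up, the work surface at z = 0. Lengths are in m, angles in rad, forces in N, time in s.
With the tool pointing down it reaches from about 0.425 to 0.825 m from the base axis. Payload 3.6 kg.
Tool frame: the origin (TCP) lies where the fingers leave the gripper's body, on its centre line; the fingertips stand 73 mm ahead of it and the grasp point (between the pads) lies 54 mm ahead of it; x points along the fingers, y is the direction in which the jaws open and shut, and the axes are right-handed (so a half turn about x gives the same grasp; the last joint's range is limited). The gripper opens to 85 mm and grips with 20 to 120 N. Pads are 22 mm wide; open, the fingers measure 114 mm over their backs; the gripper's body (76 mm by 85 mm) begins 54 mm behind the grasp point. The pads swing forward as they close: fully open they stand 13 mm farther back than shut.
Start: joints at [-1.304, 0.615, -0.013, 1.423, 0.008, 1.103, -0.04], TCP at [0.188, 0.622, 0.304] pointing down, gripper open.
Joint ranges: [-3.12, 3.12], [-0.3, 2.06], [-1.34, 1.32], [0.26, 2.42], [-1.36, 4.5], [0.01, 1.98], [-2.84, 2.84]. Speed limits (rad/s): [2.79, 2.79, 3.14, 3.14, 3.14, 3.14, 3.14].

## Interface

Orientations are given as a unit quaternion [x, y, z, w].
In Python, from station import arm, snapshot, camera_info, ticket gives the robot as it stands. Calls block until the motion is done:
- arm.movep(position, orientation): joint-space move of the TCP to a pose.
- arm.line_to(position, velocity=0.15, ori=None): straight line of the TCP; ori=None keeps the orientation; velocity is the mean speed in m/s.
- arm.move_j(angles): joint-space move.
- arm.move_gripper(opening, effort=None): opening from 0.0 (shut) to 1.0 (fully open); effort is the grip in N (None keeps the last); returns when the fingers have stopped.
- arm.pause(seconds).
- arm.ik(position, orientation): joint angles nearest the present ones, or None.
- snapshot(name): name is "scene" or "side" or "wrist"; returns the picture (420x560x3 uint8, blue, green, red); there is no depth.
- camera_info(name): a dict with "fx", "fy", "cx", "cy" (pixels), "dist_coeffs" ([k1, k2, p1, p2, k3] as OpenCV has them; the pictures are not rectified), "R" (3x3) and "t" (3): a world point X has camera coordinates R X + t; the wrist camera has in their place "T_tool_cam" (4x4, takes a point from camera to tool coordinates, whose origin is the TCP and whose axes are the tool frame's). Camera axes: x right, y down, z forward; pixel columns grow to the right and rows downward; lengths in m; the calibration is good to about 2 mm. A picture is of the moment at which its call begins: read the wrist's pose just before it. camera_info takes no time and is no camera call.
A pose or a line that the arm cannot do raises arm.MotionError and nothing moves.
- ticket.finish_job(): hands the job in, once; it reports no verdict.
Readings, each from a call of its own:
- arm.read_time(): time.
- arm.read_joint_positions(): joint angles.
- arm.read_dq(): joint speeds.
- arm.read_effort(): joint torques, N m.
- arm.read_tool_pos(): TCP position.
- arm.read_eef_rot(): TCP orientation.
- arm.read_ft_force(): force on the tool from outside, world axes, zero at the start.
- arm.read_wrist_torque(): the same for the moment, N m.
- arm.read_opening(): opening from 0.0 (shut) to 1.0 (fully open).
Only numpy, scipy, OpenCV 4.12 (cv2) and the standard library are available. Lean on these libraries where they do the work, as an engineer would, in place of code of your own. Each camera call takes 0.05 s, during which the arm holds its last target.

## Working session

There is one attempt and no reset: what is moved stays moved. The work goes in short steps, each a Python script; the robot and the scene stay as the last script left them, time stands still between calls to the robot, and variables do not carry over. Pictures are saved under pics/ and viewed, and the job is handed in when it is done.

```bash
ls; mkdir -p pics
python3 - <<'E'
from station import arm, snapshot, camera_info, ticket
import cv2
for n in("scene","side","wrist"):
    cv2.imwrite(f"pics/{n}0.png",snapshot(n))
    c=camera_info(n); print(n,c)
print(arm.read_time(),arm.read_tool_pos(),arm.read_eef_rot(),arm.read_opening())
E
```

```text
pics
scene {'fx': 425.41544521718066, 'fy': 425.41544521718066, 'cx': 271.25556104947833, 'cy': 210.63288045918262, 'dist_coeffs': array([-0.09532797,  0.        ,  0.        ,  0.        ,  0.        ]), 'R': array([[-0.74459775,  0.66719212, -0.02070896],
       [ 0.46840863,  0.50014574, -0.72831834],
       [-0.47557076, -0.55200445, -0.68492594]]), 't': array([ 0.42798355, -0.152843  ,  1.4555025 ])}
side {'fx': 385.80108483101367, 'fy': 385.80108483101367, 'cx': 280.7451289360262, 'cy': 211.1773864773951, 'dist_coeffs': array([-0.05061403,  0.        ,  0.        ,  0.        ,  0.        ]), 'R': array([[ 0.92530032, -0.37912515,  0.00913487],
       [-0.18750463, -0.47829938, -0.85794622],
       [ 0.32963819,  0.79214508, -0.51365829]]), 't': array([-0.50910321,  0.14436929,  1.08303163])}
wrist {'fx': 367.8929778174365, 'fy': 367.8929778174365, 'cx': 273.8305530713162, 'cy': 200.38112134009822, 'dist_coeffs': array([-0.00572751,  0.        ,  0.        ,  0.        ,  0.        ]), 'T_tool_cam': array([[-8.79355362e-04, -3.15128493e-01,  9.49048608e-01,
        -7.08418621e-02],
       [ 9.99999594e-01, -9.03929256e-05,  8.96550094e-04,
         4.98034893e-04],
       [-1.96741199e-04,  9.49049011e-01,  3.15128444e-01,
        -8.13024134e-02],
       [ 0.00000000e+00,  0.00000000e+00,  0.00000000e+00,
         1.00000000e+00]])}
0.15 [0.18747396 0.62192876 0.30300934] [ 0.10245347  0.69963544 -0.10381946  0.6994534 ] 0.9964179221679823
```

View pics/scene0.png

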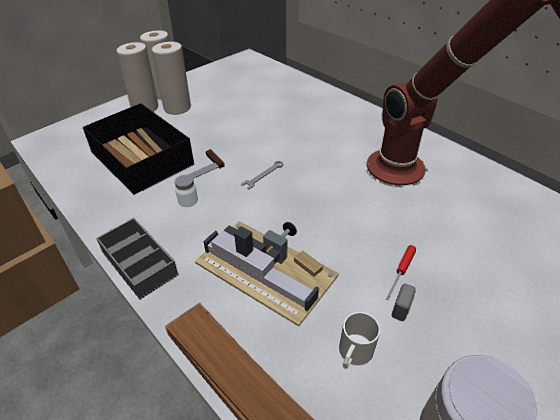

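View pics/side0.png

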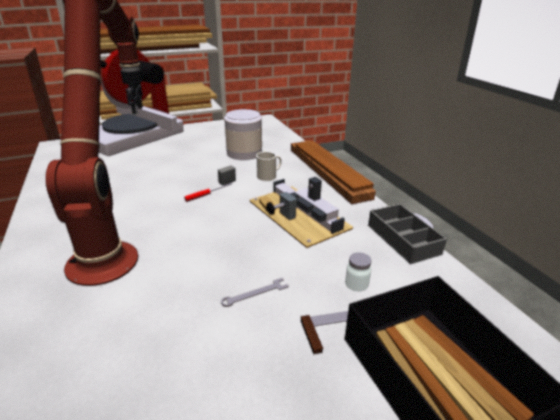

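View pics/wrist0.png

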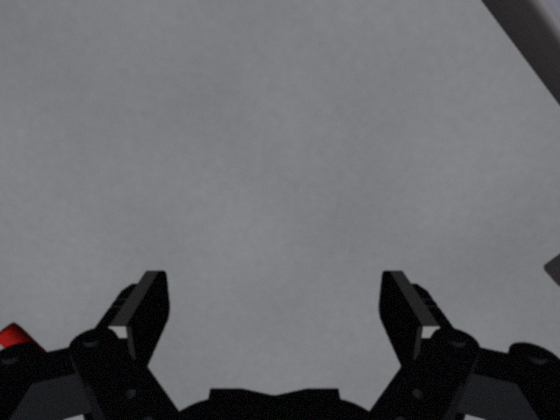

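The scene view shows the gauge's board at about (200–338, 222–322), the black knob at (290,229) and the dark post at (243,240). The side view shows the knob at (269,208) and the post at (315,188). Next I'll measure these.

```bash
cat > h.py <<'E'
import numpy as np, cv2
from station import arm, snapshot, camera_info, ticket
def ray(n,uv):
    c=camera_info(n);K=np.array([[c['fx'],0,c['cx']],[0,c['fy'],c['cy']],[0,0,1]])
    p=cv2.undistortPoints(np.array(uv,float).reshape(-1,1,2),K,np.array(c['dist_coeffs'],float)).reshape(-1,2)
    d=np.c_[p,np.ones(len(p))]
    R=np.array(c['R']);t=np.array(c['t'])
    return -R.T@t, d@R
def plane(n,uv,z):
    o,d=ray(n,uv); return o+d*((z-o[2])/d[:,2])[:,None]
def tri(uv1,uv2):
    o1,d1=ray('scene',[uv1]);o2,d2=ray('side',[uv2]);d1=d1[0];d2=d2[0]
    s=np.linalg.lstsq(np.c_[d1,-d2],o2-o1,rcond=None)[0]
    a=o1+s[0]*d1;b=o2+s[1]*d2
    return (a+b)/2,np.linalg.norm(a-b)
def proj(n,X):
    c=camera_info(n);K=np.array([[c['fx'],0,c['cx']],[0,c['fy'],c['cy']],[0,0,1]])
    return cv2.projectPoints(np.array(X,float).reshape(-1,1,3),cv2.Rodrigues(np.array(c['R']))[0],np.array(c['t'],float),K,np.array(c['dist_coeffs'],float))[0].reshape(-1,2)
E
python3 - <<'E'
import cv2
a=cv2.imread('pics/scene0.png')[210:330,185:345]
cv2.imwrite('pics/sc_crop.png',cv2.resize(a,None,fx=5,fy=5,interpolation=cv2.INTER_CUBIC))
a=cv2.imread('pics/side0.png')[165:255,240:360]
cv2.imwrite('pics/si_crop.png',cv2.resize(a,None,fx=6,fy=6,interpolation=cv2.INTER_CUBIC))
E
```

```text
(no output)
```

View pics/sc_crop.png

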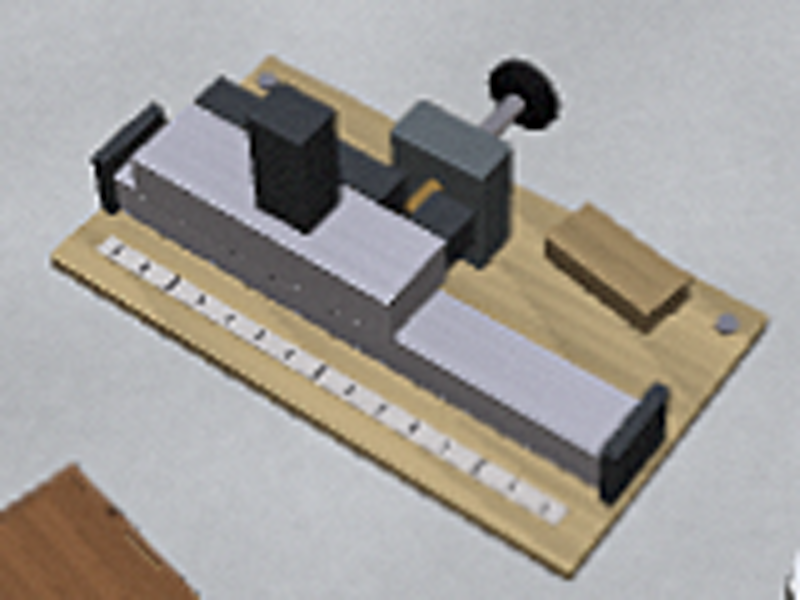

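View pics/si_crop.png

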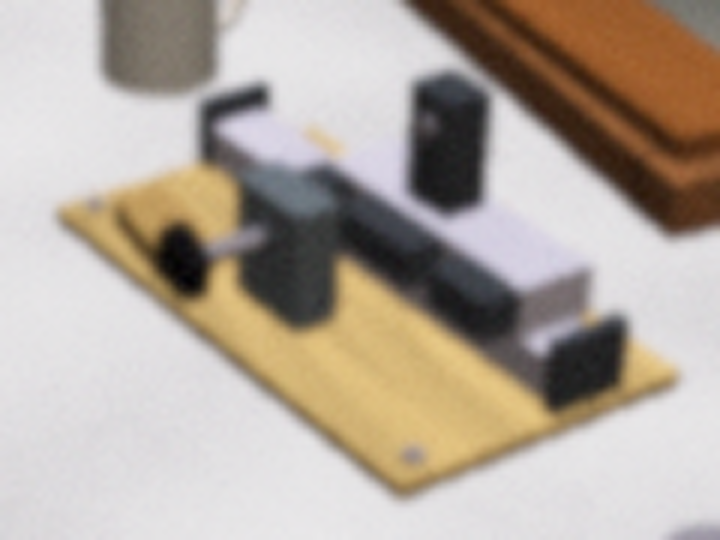

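Run:
```python
from h import *
sc=lambda p:(np.array(p,float)+.5)/5-.5+[185,210]
si=lambda p:(np.array(p,float)+.5)/6-.5+[240,165]
L=np.array([[115,-170],[115,170],[-75,170],[-75,-170]])/1000
P=plane('scene',sc([[52,258],[570,570],[768,318],[268,57]]),.012)
print(P.round(4)); print([np.linalg.norm(P[i]-P[i-1]).round(3) for i in range(4)])
def fit(L,W):
    Lc=L-L.mean(0);Wc=W-W.mean(0)
    th=np.arctan2((Lc[:,0]*Wc[:,1]-Lc[:,1]*Wc[:,0]).sum(),(Lc*Wc).sum())
    R=np.array([[np.cos(th),-np.sin(th)],[np.sin(th),np.cos(th)]])
    o=W.mean(0)-R@L.mean(0)
    return th,o,np.linalg.norm(L@R.T+o-W,axis=1)
print('scene',fit(L,P[:,:2]))
# side: visible (-75,170),( -75,-170),(115,-170)
Q=plane('side',si([[58,212],[404,488],[680,377]]),.012);print(Q.round(4))
print('side',fit(L[[2,3,0]],Q[:,:2]))
th,o,_=fit(np.r_[L,L[[2,3,0]]],np.r_[P,Q][:,:2]);print(th,o,_)
k,e=tri(sc([524,94])[0] if 0 else sc([524,94]),si([184,259]));print('knob',k,e)
R=np.array([[np.cos(th),-np.sin(th)],[np.sin(th),np.cos(th)]])
print('knob in gauge',R.T@(k[:2]-o))
pt=[[50,-40,146],[35,-58,146],[65,-22,146]]
print('post exp scene',(proj('scene',[[*(R@np.array(p[:2])/1000+o),p[2]/1000] for p in pt])-[185,210])*5)
print('knob exp scene',(proj('scene',[[*(R@np.array([-.093,0])+o),.062]])-[185,210])*5,(proj('side',[[*(R@np.array([-.093,0])+o),.062]])-[240,165])*6)
```

```text
[[ 0.7544 -0.1092  0.012 ]
 [ 0.6833  0.2187  0.012 ]
 [ 0.5013  0.1811  0.012 ]
 [ 0.5711 -0.1504  0.012 ]]
[np.float64(0.188), np.float64(0.336), np.float64(0.186), np.float64(0.339)]
scene (np.float64(0.2108949920103053), array([0.60798411, 0.03086348]), array([0.00265459, 0.00287231, 0.00228422, 0.00108462]))
[[ 0.498   0.169   0.012 ]
 [ 0.5692 -0.1575  0.012 ]
 [ 0.7489 -0.1215  0.012 ]]
side (np.float64(0.20669672536792444), array([0.60514681, 0.02119015]), array([0.00335233, 0.00397821, 0.00366238]))
0.2092358044072412 [0.60670121 0.02673601] [0.00646693 0.00188442 0.00492235 0.00531369 0.00842463 0.00242934
 0.0080758 ]
knob [0.51679159 0.01029679 0.06258814] 0.0016701278819047014
knob in gauge [-0.09136332  0.00259467]
post exp scene [[286.83129206 106.91746886]
 [277.66745947  74.16134728]
 [296.29857169 140.72646845]]
knob exp scene [[518.32792432  89.56695214]] [[180.06083557 259.94838596]]
```

The knob triangulates to within 2 mm, at a height of 62.6 mm. The side view's board corners are poor because they were picked at grazing incidence. I'll look from above with the wrist camera.

```bash
cat >> h.py <<'E'
from scipy.spatial.transform import Rotation as Ro
def ori(th):
    c,s=np.cos(th),np.sin(th)
    x=np.array([0,0,-1.]);y=np.array([-s,c,0]);z=np.cross(x,y)
    return Ro.from_matrix(np.c_[x,y,z]).as_quat()
def G(th,o,x,y,z): 
    c,s=np.cos(th),np.sin(th); return np.array([o[0]+c*x-s*y,o[1]+s*x+c*y,z])
def wshot():
    p=np.array(arm.read_tool_pos());q=np.array(arm.read_eef_rot());im=snapshot('wrist')
    return im,p,q
def wplane(p,q,uv,z):
    c=camera_info('wrist');K=np.array([[c['fx'],0,c['cx']],[0,c['fy'],c['cy']],[0,0,1]])
    d=cv2.undistortPoints(np.array(uv,float).reshape(-1,1,2),K,np.array(c['dist_coeffs'],float)).reshape(-1,2)
    d=np.c_[d,np.ones(len(d))];T=np.array(c['T_tool_cam']);R=Ro.from_quat(q).as_matrix()
    o=R@T[:3,3]+p; d=d@(R@T[:3,:3]).T
    return o+d*((np.asarray(z)-o[2])/d[:,2])[:,None]
E
python3 - <<'E'
from h import *
th=.21;o=[.6075,.030]
print(Ro.from_quat(arm.read_eef_rot()).as_matrix().round(2))
P=G(th,o,-.075,0,.30)
j=arm.ik(P,ori(th));print(j)
print(arm.read_joint_positions())
arm.movep(P,ori(th))
im,p,q=wshot();np.savez('w1.npz',p=p,q=q);cv2.imwrite('pics/w1.png',im)
print(arm.read_time(),p,arm.read_joint_positions())
E
```

```text
[[-0.    0.29  0.96]
 [-0.    0.96 -0.29]
 [-1.   -0.    0.  ]]
[-0.13460734  0.43992862  0.09778839  1.76724713 -0.05162784  0.93689578
  1.76531368]
[-1.30450279  0.61569616 -0.01260714  1.42451691  0.00810575  1.1033787
 -0.04042374]
2.6833 [0.53424416 0.01554758 0.29997953] [-0.13577335  0.44010936  0.0967424   1.76698337 -0.05179527  0.93688181
  1.76520382]
```

View pics/w1.png

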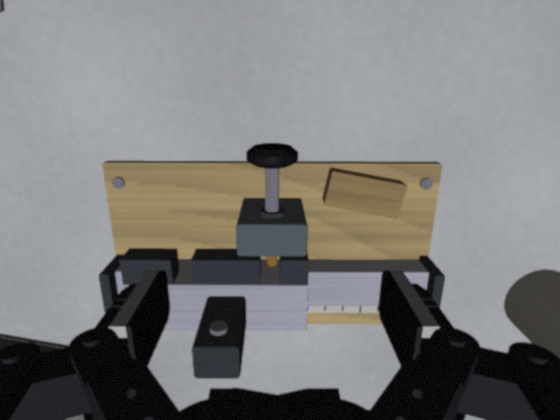

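Run:
```python
import cv2
a=cv2.imread('pics/w1.png')[135:385,90:450]
cv2.imwrite('pics/w1c.png',cv2.resize(a,None,fx=2.2,fy=2.2,interpolation=cv2.INTER_CUBIC))
```

```text
(no output)
```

View pics/w1c.png

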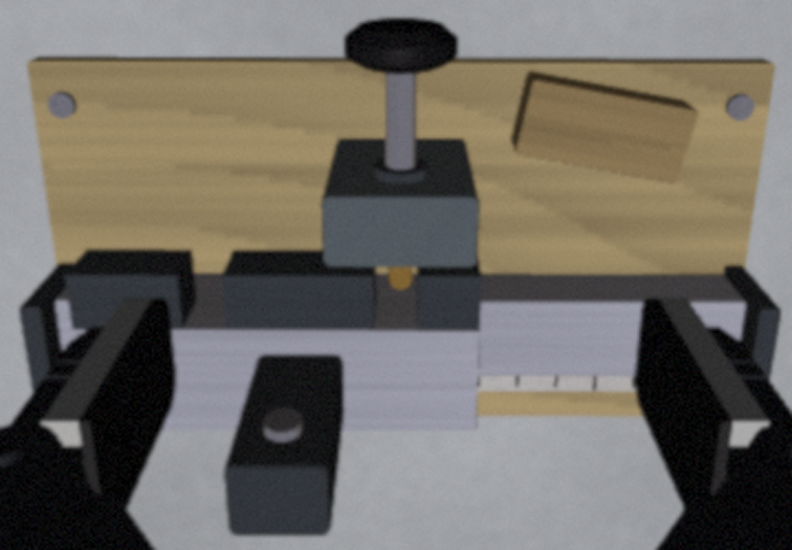

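Run:
```python
from h import *
d=np.load('w1.npz');p,q=d['p'],d['q']
c=lambda l:(np.array(l,float)+.5)/2.2-.5+[90,135]
th=.21;o=np.array([.6075,.030])
def show(n,uv,z):
    W=wplane(p,q,c(uv),z);R=np.array([[np.cos(th),-np.sin(th)],[np.sin(th),np.cos(th)]])
    print(n,W[:,:2].round(4).tolist(),'gauge',((W[:,:2]-o)@R*1000).round(1).tolist());return W
B=show('board',[[30,60],[772,62]],.012);d=B[1]-B[0];print(np.linalg.norm(d),np.arctan2(-d[0],d[1]))
show('stem',[[400.5,80],[400.5,165]],.062)
show('knob',[[401,45]],.062)
show('housing top',[[323,197],[476,197],[325,265],[477,265]],.088)
show('post top',[[229,466],[328,466],[231,532],[328,532]],.146)
show('bolt',[[401,280]],.062)
show('bar notch',[[376,325],[417,325],[193,325],[228,325],[376,268],[417,268],[478,328]],.075)
```

```text
board [[0.5678, -0.1495], [0.4982, 0.1788]] gauge [[-76.2, -167.2], [-75.9, 168.3]]
0.33558297137824744 0.20902789092537702
stem [[0.5296, 0.0138], [0.5643, 0.0211]] gauge [[-79.5, 0.3], [-44.1, 0.4]]
knob [[0.516, 0.0111]] gauge [[-93.4, 0.5]]
housing top [[0.5737, -0.0066], [0.5616, 0.0497], [0.6015, -0.0007], [0.5891, 0.0569]] gauge [[-40.7, -28.7], [-40.8, 28.9], [-12.3, -28.8], [-12.4, 30.1]]
post top [[0.6523, -0.0189], [0.6453, 0.0138], [0.68, -0.0143], [0.6729, 0.0188]] gauge [[33.6, -57.2], [33.6, -23.8], [61.7, -58.4], [61.6, -24.6]]
bolt [[0.6151, 0.0322]] gauge [[7.9, 0.6]]
bar notch [[0.631, 0.025], [0.6274, 0.0417], [0.647, -0.0494], [0.6439, -0.0352], [0.6052, 0.0198], [0.6017, 0.036], [0.6235, 0.0669]] gauge [[22.0, -9.8], [21.9, 7.3], [22.1, -85.9], [22.1, -71.4], [-4.4, -9.5], [-4.4, 7.1], [23.3, 32.7]]
```

The wrist view agrees with the gauge's given sizes to 1–2 mm. The knob is at gauge (-93.4, 0.5), the post at y≈-41, and yaw is 0.209. Next I'll hook behind the head.

```bash
cat >> h.py <<'E'
TH=.209;O=np.array([.6070,.0304])
def g(x,y,z): return G(TH,O,x/1000,y/1000,z/1000)
def toolg():
    p=np.array(arm.read_tool_pos())[:2]-O;c,s=np.cos(TH),np.sin(TH)
    return (np.array([c*p[0]+s*p[1],-s*p[0]+c*p[1]])*1000).round(1)
def fg():
    f=np.array(arm.read_ft_force());c,s=np.cos(TH),np.sin(TH)
    return np.array([c*f[0]+s*f[1],-s*f[0]+c*f[1],f[2]]).round(1)
E
python3 - <<'E'
from h import *
arm.move_gripper(.35,20)
arm.movep(g(-64,0,180),ori(TH))
arm.line_to(g(-64,0,112),.1)
print(fg(),toolg())
arm.move_gripper(.2)
print(fg(),arm.read_opening(),arm.read_time())
im,p,q=wshot();cv2.imwrite('pics/w2.png',im);cv2.imwrite('pics/s2.png',cv2.resize(snapshot('scene')[190:340,165:365],None,fx=4,fy=4))
E
```

```text
[-0.8 -0.1 -0.2] [-63.5  -0.1]
[-0.  -0.   0.1] 0.19524812868127023 4.925
```

View pics/w2.png

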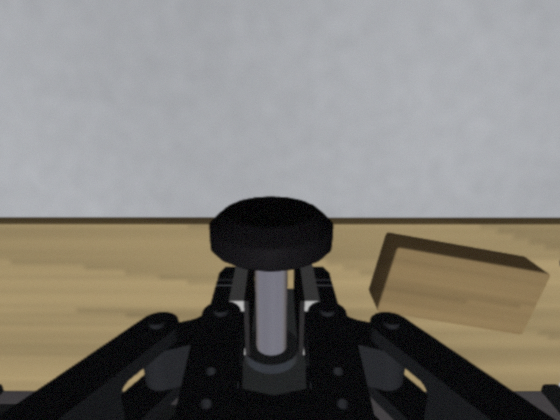

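View pics/s2.png

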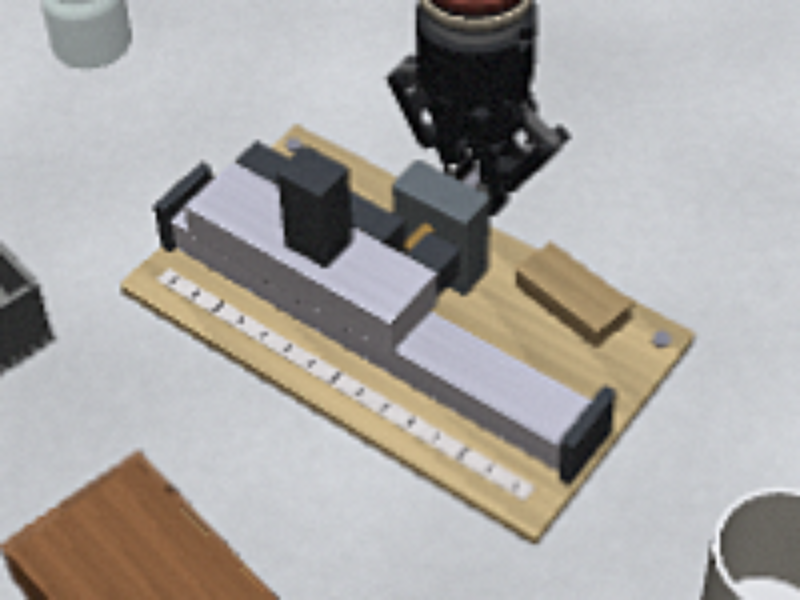

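The wrist view shows the stem at (271,310) centred between the finger pads, with the head at (271,232) in front of them. The hook is good, so I'll pull.

Run:
```python
from h import *
x=-72
while x>=-100:
    arm.line_to(g(x,0,112),.05); f=fg(); print(x,toolg(),f)
    if x<-90 and f[0]>18: break
    x-=2.5
print(arm.read_time())
im,p,q=wshot();np.savez('w3.npz',p=p,q=q);cv2.imwrite('pics/w3.png',im);cv2.imwrite('pics/s3.png',cv2.resize(snapshot('scene')[190:340,165:365],None,fx=4,fy=4))
```

```text
-72 [-72.6  -0.1] [-0.1 -0.1  0.6]
-74.5 [-74.5  -0. ] [-0.4  0.7  0.2]
-77.0 [-75.1  -0. ] [ 5.  -0.2 -4.3]
-79.5 [-75.7   0. ] [ 7.9  0.4 -5.5]
-82.0 [-76.2   0. ] [12.9  0.3 -7.2]
-84.5 [-83.5  -0. ] [2.5 0.7 1. ]
-87.0 [-89.1  -0. ] [0.2 0.4 0.2]
-89.5 [-90.6  -0. ] [ 0.2 -0.3  0.9]
-92.0 [-92.4  -0. ] [ 0.1 -0.3  0.1]
-94.5 [-94.7   0. ] [-0.1  0.3  0.6]
-97.0 [-96.6  -0. ] [ 0.8  0.1 -0.4]
-99.5 [-96.9   0. ] [ 4.4 -0.2 -3.2]
8.0833
```

View pics/w3.png

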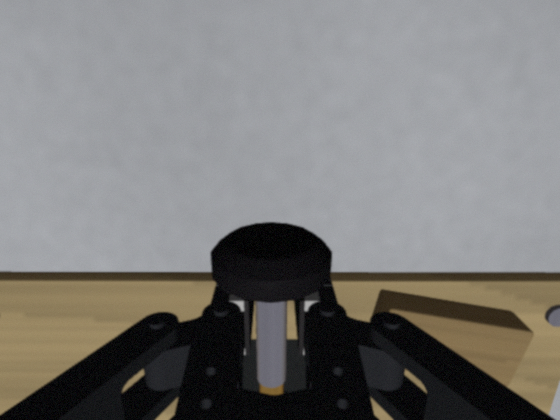

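View pics/s3.png

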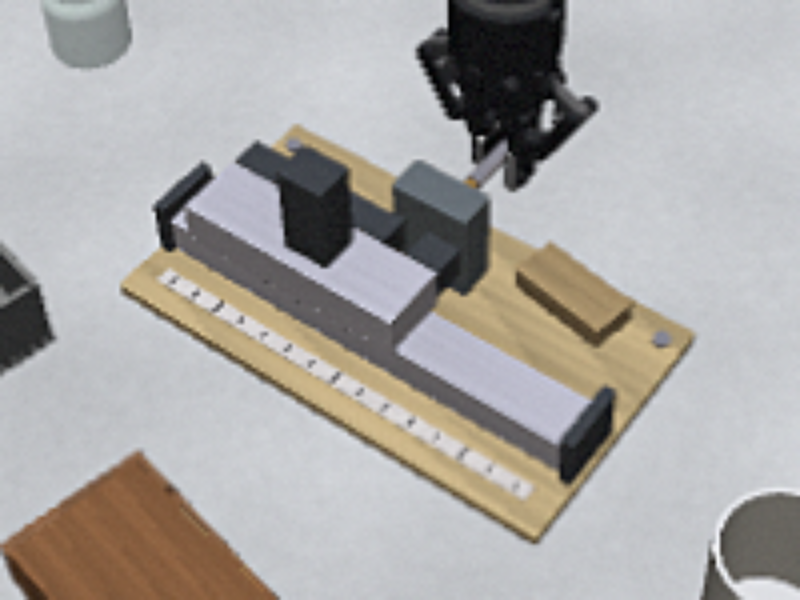

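The brass end mark shows at (271,388) and the knob moved about 22 mm; the force fell to zero past mid-stroke. I'll release it, check that it stays out, and grip the post.

Run:
```python
from h import *
arm.line_to(g(-88,0,112),.08)
arm.move_gripper(.4)
arm.line_to(g(-88,0,230),.15)
im,p,q=wshot();np.savez('w4.npz',p=p,q=q);cv2.imwrite('pics/w4.png',im)
arm.movep(g(50,-40,250),ori(TH))
arm.move_gripper(1.0)
print(arm.read_time(),toolg(),fg())
im,p,q=wshot();np.savez('w5.npz',p=p,q=q);cv2.imwrite('pics/w5.png',im)
```

```text
10.9583 [ 49.9 -40. ] [ 0.1 -0.1  0.9]
```

View pics/w4.png

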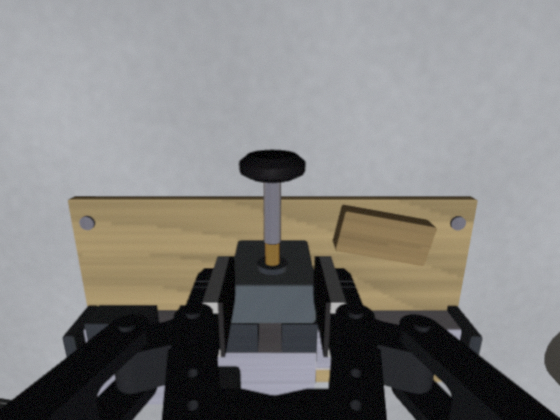

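View pics/w5.png

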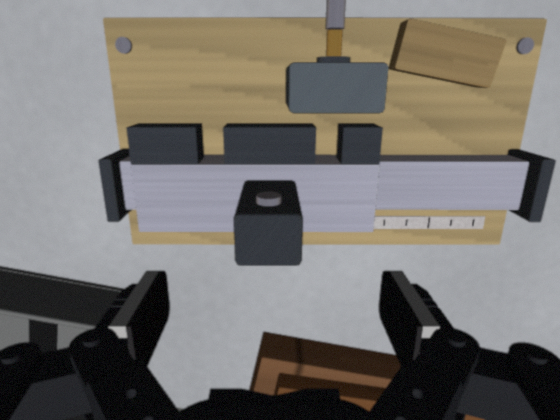

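In the first view the knob stays out at (272,165) with the stem's brass mark exposed. In the second, the post's top is at columns 236–302 (centre 269), close to the tool's centre line at 274. I'll grip it and slide.

Run:
```python
from h import *
arm.line_to(g(50,-41,178),.12)
arm.move_gripper(0.3,30)
print(fg(),arm.read_opening(),toolg())
arm.line_to(g(50,0,178),.08);print(fg(),toolg())
arm.line_to(g(50,40,178),.08);print(fg(),toolg())
arm.pause(.2);print(fg(),toolg(),arm.read_opening())
arm.move_gripper(1.0)
print(fg(),toolg())
arm.line_to(g(50,40,250),.15)
arm.movep(g(-20,15,290),ori(TH))
print(arm.read_time())
im,p,q=wshot();np.savez('w6.npz',p=p,q=q);cv2.imwrite('pics/w6.png',im)
cv2.imwrite('pics/w6c.png',cv2.resize(im[100:300,120:460],None,fx=2.3,fy=2.3,interpolation=cv2.INTER_CUBIC))
```

```text
[-0.5 -0.4  3.8] 0.41883329818719117 [ 50.3 -41.5]
[-0.9  2.3  6.4] [50.3  2.9]
[-1.1  2.7  6.1] [50.3 43.3]
[-0.2  2.1  5.8] [50.3 43.2] 0.41743593021098724
[-0.1 -0.6 -0.9] [49.9 40. ]
15.3833
```

View pics/w6.png

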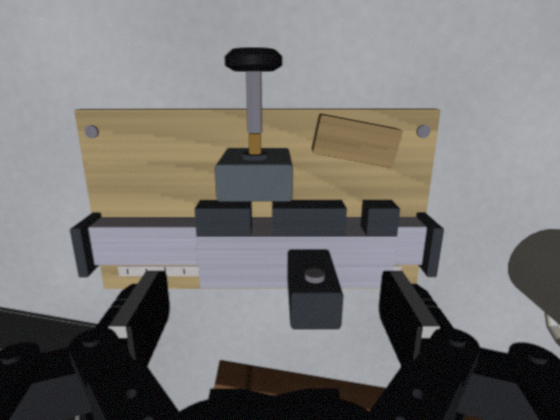

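View pics/w6c.png

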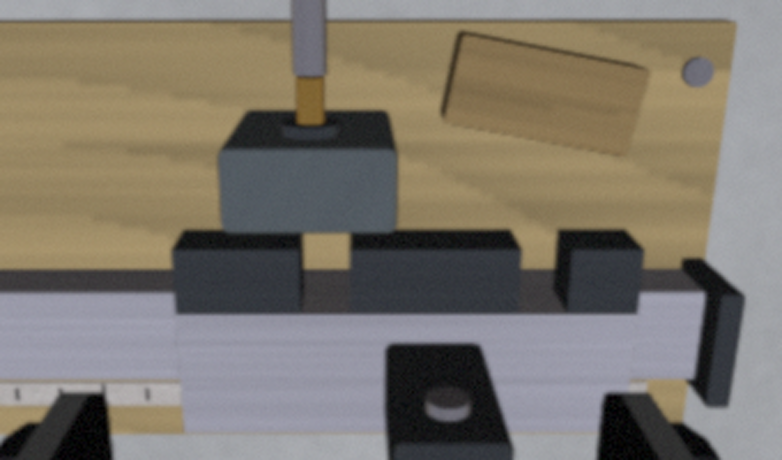

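Run:
```python
from h import *
d=np.load('w6.npz');p,q=d['p'],d['q']
c=lambda l:(np.array(l,float)+.5)/2.3-.5+[120,100]
R=np.array([[np.cos(TH),-np.sin(TH)],[np.sin(TH),np.cos(TH)]])
def show(n,uv,z): print(n,((wplane(p,q,c(uv),z)[:,:2]-O)@R*1000).round(1).tolist())
show('stem',[[309.5,30],[311,100]],.062)
show('housing',[[219,152],[396,152],[223,230],[397,230]],.088)
show('notches z75',[[303,247],[351,247],[303,310],[351,310],[519,247],[557,247],[520,310],[568,310],[176,310],[638,310]],.075)
f=lambda l:np.array(l,float)/1*1
show('post top',(np.array([[288,290],[338,290],[291,326],[340,326]])-[120,100]+.5)*2.3-.5,.146)
```

```text
stem [[-76.0, 0.1], [-51.9, 0.2]]
housing [[-39.1, -29.1], [-39.0, 29.2], [-12.1, -29.1], [-12.0, 29.9]]
notches z75 [[-1.4, -2.9], [-1.3, 14.2], [23.1, -3.4], [23.2, 14.2], [-1.2, 74.4], [-1.2, 88.0], [23.3, 76.2], [23.3, 93.8], [23.1, -50.0], [23.3, 119.6]]
post top [[32.4, 24.8], [32.5, 58.3], [61.1, 27.2], [61.2, 61.2]]
```

The notch centre is at y≈+5 mm from the bolt axis and the tool overran to 43.2, so the stop is 3–5 mm too far. I'll correct it with slow steps checked by the tool's reading.

Run:
```python
from h import *
arm.movep(g(50,43,250),ori(TH))
arm.line_to(g(50,43,178),.12)
arm.move_gripper(0.3,30)
tgt=38.9;cmd=41.0
for i in range(14):
    arm.line_to(g(50,cmd,178),.03); arm.pause(.1); y=toolg()[1]; print(round(cmd,1),y,fg())
    if abs(y-tgt)<.7: break
    cmd+= -1.0 if y>tgt else 1.0
arm.move_gripper(1.0)
arm.line_to(g(50,39,250),.15)
arm.movep(g(-20,0,270),ori(TH))
print(arm.read_time())
im,p,q=wshot();np.savez('w7.npz',p=p,q=q);cv2.imwrite('pics/w7.png',im)
cv2.imwrite('pics/w7c.png',cv2.resize(im[100:300,120:460],None,fx=2.3,fy=2.3,interpolation=cv2.INTER_CUBIC))
```

```text
41.0 41.5 [-1.4  2.5  5.7]
40.0 40.5 [-1.6  2.5  5.2]
39.0 39.5 [-2.6  2.3  5.3]
19.775
```

View pics/w7c.png

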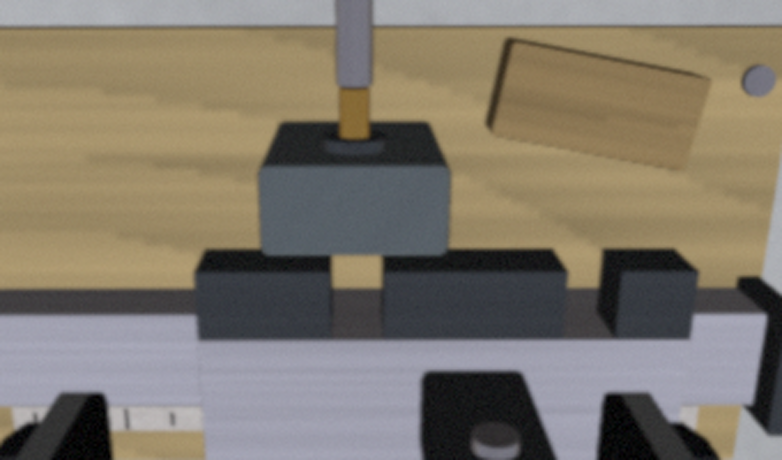

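Run:
```python
from h import *
d=np.load('w7.npz');p,q=d['p'],d['q']
c=lambda l:(np.array(l,float)+.5)/2.3-.5+[120,100]
R=np.array([[np.cos(TH),-np.sin(TH)],[np.sin(TH),np.cos(TH)]])
def show(n,uv,z): print(n,((wplane(p,q,c(uv),z)[:,:2]-O)@R*1000).round(1).tolist())
show('stem',[[354,30],[354.5,110]],.062)
show('housing',[[260,167],[449,167],[263,252],[449,252]],.088)
show('notch z75',[[331,270],[383,270],[331,335],[384,335],[564,335],[615,335]],.075)
```

```text
stem [[-78.4, -0.0], [-52.5, 0.1]]
housing [[-39.7, -28.9], [-39.6, 29.0], [-12.0, -29.0], [-11.9, 29.9]]
notch z75 [[-0.9, -7.9], [-0.9, 9.5], [23.0, -8.1], [23.0, 10.1], [23.2, 72.1], [23.2, 89.7]]
```

Notch 2 is centred at y = +0.9 mm against a bolt axis at 0.0, which is inside the ±4 mm play. Next I'll push the knob home with closed fingers.

Run:
```python
from h import *
arm.movep(g(-150,0,200),ori(TH))
arm.move_gripper(0.0,40)
arm.line_to(g(-150,0,120),.12)
x=-138
while x<=-98:
    arm.line_to(g(x,0,120),.05); f=fg(); t=toolg(); print(x,t,f)
    if f[0]<-20: break
    x+=2.5
arm.pause(.2);print(toolg(),fg())
arm.line_to(g(-150,0,120),.1)
arm.line_to(g(-150,0,220),.2)
arm.movep(g(-75,0,300),ori(TH))
print(arm.read_time(),fg())
im,p,q=wshot();np.savez('w8.npz',p=p,q=q);cv2.imwrite('pics/w8.png',im)
cv2.imwrite('pics/w8c.png',cv2.resize(im[120:320,120:460],None,fx=2.3,fy=2.3,interpolation=cv2.INTER_CUBIC))
```

```text
-138 [-137.4    0. ] [-0.9  0.3  0.3]
-135.5 [-135.4    0. ] [1.4 0.8 0.4]
-133.0 [-134.2    0. ] [-3.3  0.2  1.5]
-130.5 [-132.1    0. ] [-4.8 -0.3  3.2]
-128.0 [-128.    0.] [-3.3 -0.8 -0.2]
-125.5 [-1.243e+02  1.000e-01] [-0.8  0.9 -0.7]
-123.0 [-121.4    0. ] [-0.6 -0.4 -0. ]
-120.5 [-119.6   -0. ] [-1.1  0.2 -0.4]
-118.0 [-117.6   -0. ] [-0.6  0.9 -0.4]
-115.5 [-115.2    0. ] [ 0.5 -0.1 -0.4]
-113.0 [-112.8    0. ] [0.3 0.  0. ]
-110.5 [-112.2    0. ] [-5.9  0.2  3.1]
-108.0 [-111.9   -0. ] [-8.1  0.8  5.7]
-105.5 [-111.6    0. ] [-12.    0.5   8.3]
-103.0 [-111.3    0. ] [-14.6  -0.2  11. ]
-100.5 [-111.    0.] [-18.6  -0.1  13.6]
-98.0 [-110.7   -0. ] [-21.6   0.3  15.5]
[-110.7    0. ] [-21.7  -0.4  15.6]
28.475 [ 0.2  0.4 -1.4]
```

View pics/w8c.png

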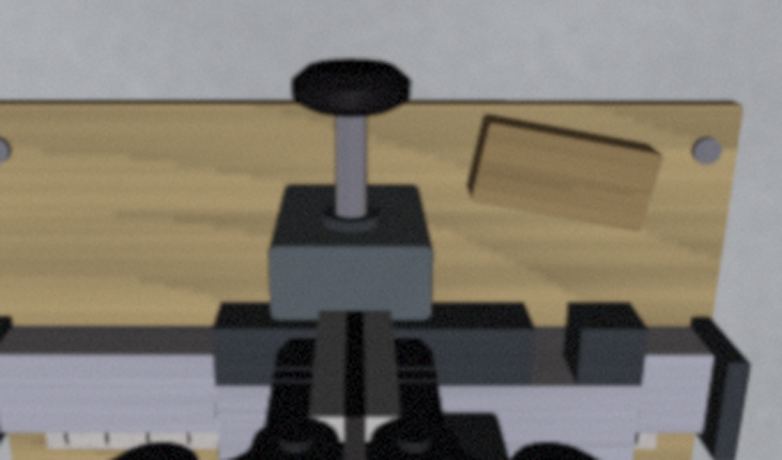

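Run:
```python
from h import *
arm.movep(g(-110,0,300),ori(TH)); arm.move_gripper(1.0)
im=snapshot('wrist');cv2.imwrite('pics/w9c.png',cv2.resize(im[150:400,120:460],None,fx=2.3,fy=2.3,interpolation=cv2.INTER_CUBIC))
cv2.imwrite('pics/s9.png',cv2.resize(snapshot('scene')[210:330,185:345],None,fx=5,fy=5,interpolation=cv2.INTER_CUBIC))
cv2.imwrite('pics/s9f.png',snapshot('scene'))
print(arm.read_time())
```

```text
29.725
```

View pics/w9c.png

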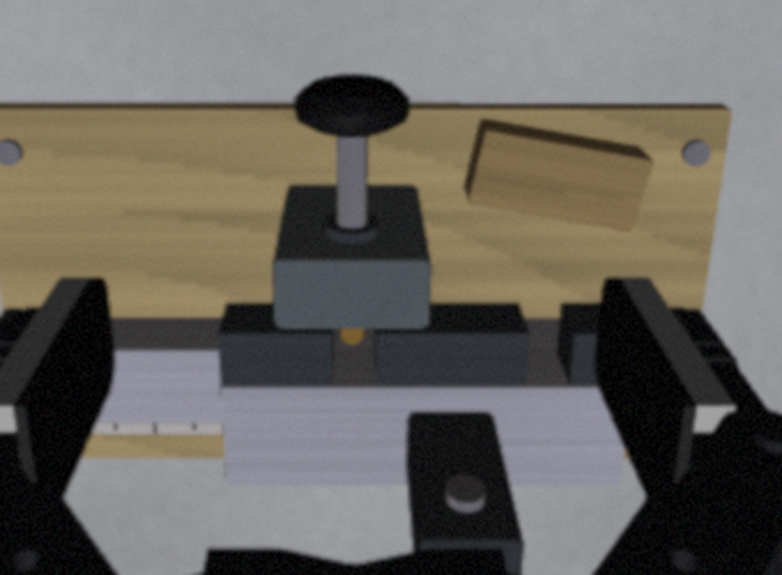

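View pics/s9.png

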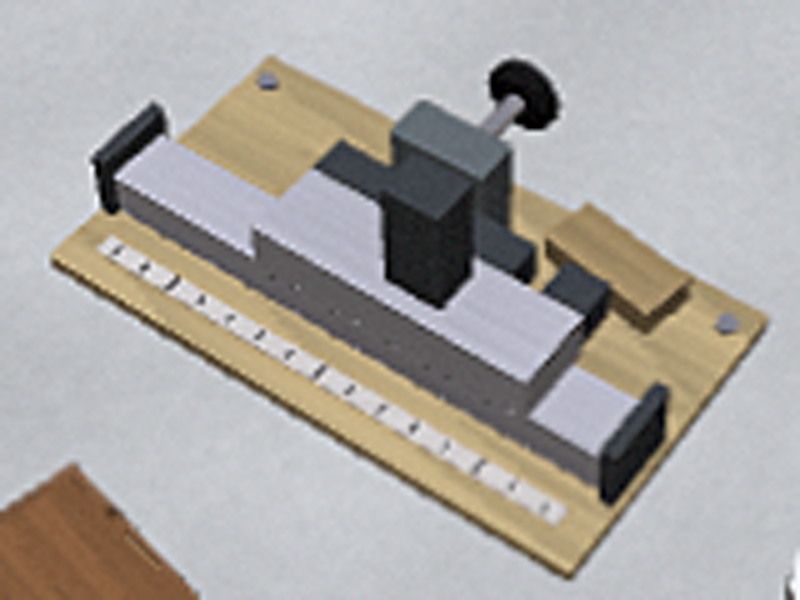

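View pics/s9f.png

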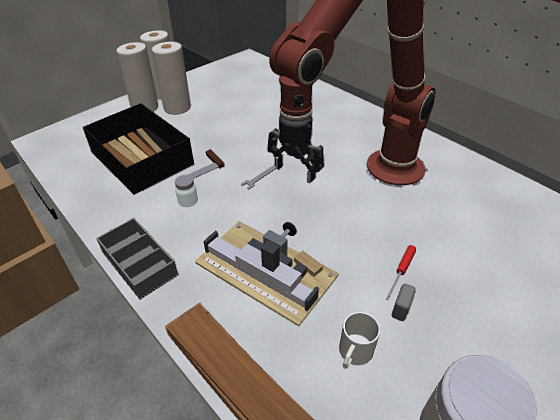

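The wrist view shows the bolt tip at (351,335), inside the second notch (334–375). In the scene view the knob is back at its starting pixel (524,94), and the offcut, screwdriver, mug and the rest are where they were. I'll hand it in.

Run:
```python
from h import *
print(ticket.finish_job(),arm.read_time())
```

```text
the job is handed in; nothing more can be done
the job is handed in; nothing more can be done
```

The stop is now locked in its second notch with the plunger fully home, and I handed the job in at about 30 s of the 51 s allowed. I hooked the knob from behind and pulled it out to its detent, where it stayed by itself. Then I gripped the post to slide the stop, and pushed the knob home with closed fingers.

- **Overrun:** The first slide went 3–5 mm past the notch. The two checks on it disagreed slightly: the tool reading said about 3 mm and the camera about 5 mm. I regripped the post and moved it back. The notch then measured 0.9 mm off the bolt's axis, against 4 mm of play.
- **Knob home:** The push ended at a firm stop (about 21 N) at the expected home position. The knob is back at its starting pixel in the scene camera.
- **Bolt and bystanders:** The wrist view shows the bolt tip inside the second notch. The other things on the bench look unmoved, and the gripper is open and clear of everything.
- **Measurement that disagreed:** The side camera's board corners were up to about 12 mm off the scene camera's, so I worked from the wrist camera instead.

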